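# Clamp a tube feeder in the counter display stand

## Robot

A 6-joint arm with a two-finger parallel gripper is mounted at the origin on the work surface. World frame = base frame: x ahead of the robot, y to its left, z up, the work surface at z = 0. Lengths are in mm, angles in degrees, forces in N, time in s.
With the tool pointing down it reaches from about 350 to 850 mm from the base axis. Payload 8.1 kg.
Tool frame: the origin (TCP) lies midway between the tips of the shut fingers; the grasp point (between the pads) lies 19 mm behind it (hold_point_z is the distance from the TCP to the grasp point, in mm); z points along the fingers, y is the direction in which the jaws open and shut (so a half turn about z gives the same grasp; the last joint's range is limited). The gripper opens to 85 mm and grips with 20 to 120 N. Pads are 22 mm wide; open, the fingers measure 114 mm over their backs; the gripper's body (76 mm by 85 mm) begins 54 mm behind the grasp point. The pads swing forward as they close: fully open they stand 13 mm farther back than shut.
Start: joints at [-70.611, 7.471, 85.268, -0, 87.261, -4.893], TCP at [246.756, -546.916, 231.292] pointing down, gripper open.
Joint ranges: [-169.43, 169.43], [-51.17, 129.36], [1.28, 143.12], [-76.62, 256.62], [0, 156.53], [-152.29, 152.29]. Speed limits (degrees/s): [136.94, 136.94, 159.86, 180, 180, 180].

## Interface

Orientations are given as [roll, pitch, yaw] about the fixed x, y, z axes, in that order (R = Rz(yaw) Ry(pitch) Rx(roll)).
In Python, from bench import sense, snapshot, camera_params, hand_in, hold_point_z gives the robot as it stands.
- The arm moves only by the tool servo_tool, never from a script. Its argument "motion" is a list of rows, each a list of 7 numbers: the finger opening in mm, from 0 to 85.4, then the shift along the tool's x, y, z in mm, then the turn, a rotation vector about the tool's x, y, z in rad. A call has 1 to 10 rows; each row shifts and turns the pose as measured when the row begins, along the tool's axes as they then stand; what a row does not reach is not made up. A row lasts 1/10 s, in which the tool goes at most 50 mm and 8.59 degrees, less where a joint would pass 70% of its speed; a pose out of reach is approached as far as the arm can. A call with a gripper value outside its range is refused whole. The fingers move at their own pace and stop on an object; "force" is the grip in N (left out, the last holds). Time passes only in rows, so rows that do not move let the fingers close. It gives the time, the measured TCP pose, the force and the opening at its end, in the units of the state.
- sense(): the state, without advancing time (a new reading comes with each control period).
- snapshot(name): name is "scene" or "top" or "wrist"; returns the picture (420x560x3 uint8, blue, green, red); there is no depth.
- camera_params(name): a dict with "fx", "fy", "cx", "cy" (pixels), "D" ([k1, k2, p1, p2, k3] as OpenCV has them; the pictures are not rectified), "R" (3x3) and "t" (3): a world point X has camera coordinates R X + t; the wrist camera has in their place "tool_from_camera" (4x4, takes a point from camera to tool coordinates, whose origin is the TCP and whose axes are the flange's). Camera axes: x right, y down, z forward; pixel columns grow to the right and rows downward; lengths in mm; the calibration is good to about 2 mm. A picture is of the moment at which its call begins: read the wrist's pose just before it. camera_params takes no time and is no camera call.
- hand_in(): hands the job in, once; it reports no verdict.
The state is a dict: "time": time; "joint_pos": joint angles; "qd": joint speeds; "joint_efforts": joint torques, N m; "tool_pos": TCP position; "tcp_rot": TCP orientation; "ft_force": force on the tool from outside, world axes, zero at the start; "wrist_torque": the same for the moment, N m; "finger_gap": finger opening in mm.
Only numpy, scipy, OpenCV 4.12 (cv2) and the standard library are available. Lean on these libraries where they do the work, as an engineer would, in place of code of your own. Each camera call takes 0.05 s, during which the arm holds its last target. There are 200 camera calls.

## Task

Stand the small tube feeder upright on the floor of the display stand's socket, setting it down gently, and let go of it. Then reach into the round guard collar and turn the knob clockwise until the jaw holds the feeder against its stop with about 10 N: snug, but not crushed. Do not lean on the collar, and leave the other goods where they are.

Things in the scene. Friction and masses are not known exactly. Their poses are not given: they have to be found in the camera images.
- feeder_mid (a point): Middle of the small loose tube feeder, on its axis (z up), 65 mm above its underside. 0.25 kg, 130 mm tall: brass foot 50 mm across, 24 mm high; milky clear tube and dark cap 44 mm across up to 124 mm; 22 mm button on top. Best gripped on the tube 20 to 35 mm above this point. A much larger feeder (74 mm foot, 190 mm tall) and a squat jar stand in similar places.
- stand: The fixed display stand: grey plate 130 mm (x) by 300 mm (y), 15 mm thick; origin at the centre of its underside, z up. On it along y: knob in its guard collar at y = -85 mm, gear housing 49 mm high about y = -7 mm, socket at y = +83.5 mm. The collar's and socket's axes lie at x = 0.
- socket (a point): Point on the socket's floor (15 mm above the table) for the feeder's axis; x, y as the stand's. Open above. Steel cheeks 28 mm high with inner faces at x = -29 and +29 mm; rubber jaw face at y = -28.5 mm, closing to +y; steel stop 28 mm high with its face anywhere from y = +28.5 to +39.5 mm (set anew each time, not measured). The 50 mm foot has at least 3.5 mm play all round.
- knob_grip (a point): Point on the knob's vertical axis at the height to grip, 46 mm above the table. The knob is a black upright bar 40 mm long (x of this frame, which turns with it), 14 mm thick (y), its top 60 mm above the table, on a disc 32 mm across and 5 mm high on the stand's plate; white mark at its -x end.
- well: The guard collar: a fixed upright grey plastic tube round the knob, inner diameter 92 mm, outer 102 mm, rim 72 mm above the table and 12 mm above the knob's top. Origin on its axis, 15 mm above the table. Open the fingers only part way (30 to 40 mm) to fit inside. A press of more than 15 N on it is too much.
- knob (a joint): Knob angle: 0 at the start with the jaw fully open, growing clockwise seen from above, end of range 2.7 rad. Moves the jaw 11 mm per rad towards the stop, against a friction of about 0.2 N m (either way), and stays where it is left. Each newton of clamping force adds 0.011 N m to its torque.
- jaw: The rubber jaw, 40 x 8 x 22 mm; origin in the middle of its clamping face, moving along the stand's y, sprung at 2.5 N per mm without preload. It slides the feeder to the stop (up to 4 N), reached after 0.6 to 1.75 rad of knob turn; from there each further rad of the knob adds about 27 N, so 10 N comes about 0.36 rad later.
- big_feeder: Bystander to leave alone: larger tube feeder, 74 mm foot, 190 mm tall. Origin at its underside.
- seed_jar: Bystander to leave alone: squat milky jar with a dark lid, 66 mm across, 100 mm tall. Origin at its underside.
- carton: Bystander to leave alone: cardboard box 70 x 100 x 85 mm. Origin at its underside.
- tin: Bystander to leave alone: white can 74 mm across, 90 mm tall. Origin at its underside.
- nest_box: Bystander to leave alone: wooden nest box with a pitched roof, 90 x 90 mm, 135 mm tall. Origin at its underside.
- hook_bowl: Bystander to leave alone: blue bowl 90 mm across, 40 mm high. Origin at its underside.
- brush: Bystander to leave alone: brush lying in front of the stand, handle to its -x. Origin at its underside.

How it is judged (in metres and radians):
On the way:
1. the small feeder stands upright on the socket's floor and is let go (horizontal distance between feeder_mid and socket below 0.018 m and z of feeder_mid in the frame of socket below 0.068 m and angle between feeder_mid's own z axis and vertical below 0.08 rad and contact force between the fingers and feeder below 0.2 N), for 0.2 s.
At the end, for the whole second after the job is handed in: The small feeder stands upright (within 0.08 rad) on the socket's floor (within 3 mm), at rest, within 18 mm of the socket point, pressed by the jaw against the stop with 6 to 15 N (aim at 10 N) (contact force between jaw and feeder between 6 and 15 N and horizontal distance between feeder_mid and socket below 0.018 m and z of feeder_mid in the frame of socket below 0.068 m and angle between feeder_mid's own z axis and vertical below 0.08 rad and linear speed of feeder below 0.02 m/s); the robot touches nothing.
It fails at once if the jaw squeezes the feeder with more than 22 N (contact force between jaw and feeder above 22 N).
It fails at once if the guard collar is pressed with more than 15 N (contact force between well and anything else above 15 N).
It fails at once if the feeder is banged down on the stand (more than 40 N) (contact force between feeder and stand above 40 N).
It fails at once if other goods are moved by more than 20 mm (distance of any of big_feeder, seed_jar, carton, tin, nest_box, hook_bowl, brush from where it was at the start of the episode above 0.02 m).
It also fails if it takes over 72 s, if anything falls off the work surface, if the arm or the gripper's body presses on something with over 40 N, if the wrist force passes 120 N, or if a joint passes its speed limit or range.

## Working session

There is one attempt and no reset: what is moved stays moved. The work goes in short steps, Python scripts to look and compute and a tool call to move; the robot and the scene stay as the last step left them, time stands still between calls to the robot, and variables do not carry over. Pictures are saved under pics/ and viewed, about 8 in all and at most 12, crops included, and the job is handed in when it is done.

Besides the shell and the picture viewer there is one more tool, called after "Call:" as a command line: name --pt "numbers of a row" for each row, then --argument value for the rest. servo_tool: Moves the arm, as the interface text tells. Its arguments: {"type":"object","properties":{"motion":{"type":"array"},"force":{"type":"number"}},"required":["motion"]}

```bash
ls; mkdir -p pics; python3 - <<'E'
from bench import *
import cv2,numpy as np
s=sense();print(s)
for n in("scene","top","wrist"):
    im=snapshot(n);cv2.imwrite(f"pics/{n}0.png",im)
    p=camera_params(n);print(n,{k:np.round(v,4).tolist() for k,v in p.items()})
print(hold_point_z)
E
```

```text
pics
{'time': 0.0, 'joint_pos': array([-7.06094897e+01,  7.51604680e+00,  8.53302716e+01, -1.80722161e-03,
        8.72616045e+01, -4.89280757e+00]), 'qd': array([ 0.13396308, -0.02629309, -0.06735286,  0.06124359,  0.06422432,
        0.00570587]), 'joint_efforts': array([ 2.28757635e-03, -5.69401431e+01, -5.00552416e+01, -4.71076405e-06,
        1.48683088e-02, -6.76920877e-06]), 'tool_pos': array([ 246.5752239 , -546.37865492,  230.22513988]), 'tcp_rot': array([-1.79892316e+02, -7.40652545e-03,  2.42833990e+01]), 'ft_force': array([-0.24200843,  0.05305223, -0.45358681]), 'wrist_torque': array([-0.04744048,  0.04141241, -0.00081384]), 'finger_gap': 85.32603081544583}
scene {'fx': 433.8548, 'fy': 433.8548, 'cx': 280.6621, 'cy': 203.0371, 'D': [-0.0463, 0.0, 0.0, 0.0, 0.0], 'R': [[-0.6601, 0.7508, 0.0228], [0.4444, 0.4148, -0.794], [-0.6056, -0.5141, -0.6075]], 't': [388.4074, -184.1378, 1474.5434]}
top {'fx': 414.2637, 'fy': 414.2637, 'cx': 280.9528, 'cy': 206.3988, 'D': [-0.0288, 0.0, 0.0, 0.0, 0.0], 'R': [[0.0281, -0.9996, 0.0005], [-0.9823, -0.0277, -0.1854], [0.1854, 0.0047, -0.9827]], 't': [-10.1001, 582.3081, 1061.9262]}
wrist {'fx': 375.3306, 'fy': 375.3306, 'cx': 279.0258, 'cy': 213.9921, 'D': [0.0048, 0.0, 0.0, 0.0, 0.0], 'tool_from_camera': [[-0.0009, -0.9565, -0.2918, 73.3432], [1.0, -0.0011, 0.0004, 0.363], [-0.0007, -0.2918, 0.9565, -141.4832], [0.0, 0.0, 0.0, 1.0]]}
18.700000000000003
```

View pics/top0.png

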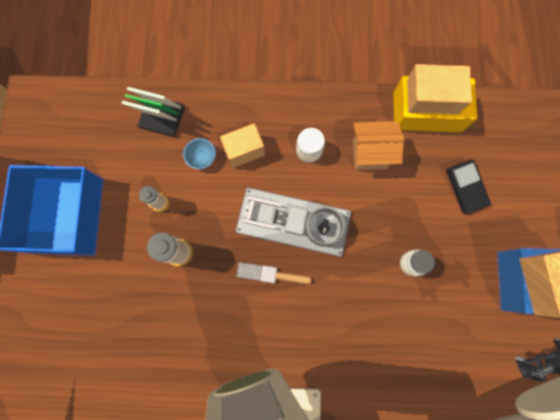

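View pics/scene0.png

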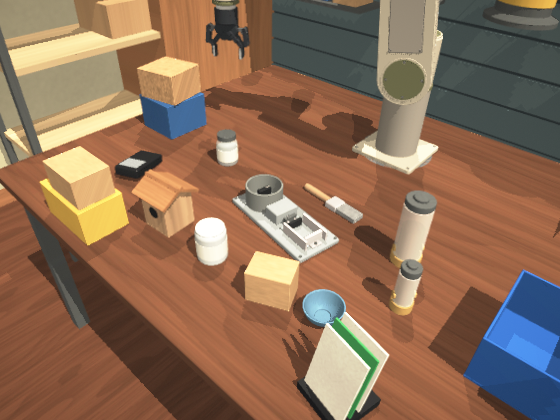

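The top view shows the small feeder near (149,193) for its top, the big one at (162,245), and the stand with its collar near (326,226). The scene view shows the small feeder at (405,287). I'll enlarge the top view.

```bash
cat > h.py <<'E'
from bench import *
import cv2,numpy as np
from scipy.spatial.transform import Rotation as Ro
def pose(s):
    T=np.eye(4);T[:3,:3]=Ro.from_euler('xyz',s['tcp_rot'],degrees=True).as_matrix();T[:3,3]=s['tool_pos'];return T
def cam(n,s=None):
    p=camera_params(n);K=np.array([[p['fx'],0,p['cx']],[0,p['fy'],p['cy']],[0,0,1]])
    if n=='wrist':
        M=np.linalg.inv(pose(s)@np.array(p['tool_from_camera']));R,t=M[:3,:3],M[:3,3]
    else: R,t=np.array(p['R']),np.array(p['t'])
    return K,np.array(p['D']),R,t
def back(c,uv,z):
    K,D,R,t=c;q=cv2.undistortPoints(np.array([[uv]],float),K,D)[0,0]
    d=R.T@[q[0],q[1],1];o=-R.T@t;return o+d*(z-o[2])/d[2]
def proj(c,X):
    K,D,R,t=c;return cv2.projectPoints(np.array(X,float).reshape(-1,1,3),R,t,K,D)[0][:,0]
E
python3 - <<'E'
import cv2
im=cv2.imread('pics/top0.png')[170:290,125:365]
cv2.imwrite('pics/topc.png',cv2.resize(im,None,fx=3.3333,fy=3.3333,interpolation=cv2.INTER_CUBIC))
E
```

```text
(no output)
```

View pics/topc.png

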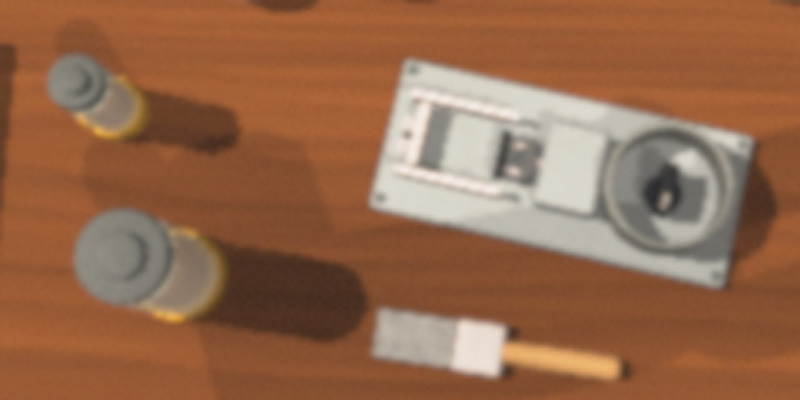

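The crop shows the cap centred at (77,83), the plate corners at (405,60), (755,135), (728,288) and (370,207), and the collar rim centred at about (667,190).

```bash
python3 - <<'E'
from h import *
c=cam('top')
f=lambda u,v,z:back(c,(125+(u+.5)/3.3333-.5,170+(v+.5)/3.3333-.5),z)
print('cap',f(77,83,124),'button',f(81,77,130),'foot',f(112,107,12))
print('big',f(122,258,184))
P=[f(405,60,15),f(755,135,15),f(728,288,15),f(370,207,15)]
print(np.round(P,1)); ctr=np.mean(P,0)
print([np.linalg.norm(P[i]-P[(i+1)%4]) for i in range(4)])
d=(P[0]+P[3]-P[1]-P[2])[:2];yaw=np.degrees(np.arctan2(d[1],d[0]))-90
R=Ro.from_euler('z',yaw,degrees=True).as_matrix()
print('stand',ctr,yaw,'socket',ctr+R@[0,83.5,0],'well',ctr+R@[0,-85,0],'rim meas',f(667,190,72))
E
```

```text
cap [590.37277076 345.67292784 124.        ] button [593.85605413 341.01746904 130.        ] foot [593.95283765 351.73153746  12.        ]
big [453.30314646 282.84723481 184.        ]
[[ 640.8  105.9   15. ]
 [ 584.7 -189.6   15. ]
 [ 456.5 -167.1   15. ]
 [ 515.1  129.5   15. ]]
[np.float64(300.8137194873711), np.float64(130.09876139822447), np.float64(302.2867283666743), np.float64(127.86854010935285)]
stand [549.26445645 -30.30573194  15.        ] -10.956542332072871 socket [565.13483356  51.67219881  15.        ] well [ 533.10898274 -113.75632013   15.        ] rim meas [ 528.14155978 -110.42145397   72.        ]
```

The measured sizes fit: plate edges 300.8 and 302.3 (should be 300), 130.1 and 127.9 (should be 130). The feeder is near (592, 346). I'll turn the tool to yaw ~79 and fly there.

Call:
servo_tool --pt "85 0 0 0 0 0 -0.137" --pt "85 0 0 0 0 0 -0.137" --pt "85 0 0 0 0 0 -0.137" --pt "85 0 0 0 0 0 -0.137" --pt "85 0 0 0 0 0 -0.137" --pt "85 0 0 0 0 0 -0.137" --pt "85 0 0 0 0 0 -0.137" --force 40

```text
time: 0.85
tool_pos: [246.0, -544.8, 227.1]
tcp_rot: [-179.8, -0.4, 81.2]
ft_force: [-0.7, 0.3, 0.5]
finger_gap: 85.1
```

Call:
servo_tool --pt "85 47 8.7 0 0 0 0" --pt "85 47 8.7 0 0 0 0" --pt "85 47 8.7 0 0 0 0" --pt "85 47 8.7 0 0 0 0" --pt "85 47 8.7 0 0 0 0" --pt "85 47 8.7 0 0 0 0" --pt "85 47 8.7 0 0 0 0" --pt "85 47 8.7 0 0 0 0" --pt "85 47 8.7 0 0 0 0" --pt "85 47 8.7 0 0 0 0"

```text
time: 1.85
tool_pos: [402.0, -80.0, 225.5]
tcp_rot: [-179.6, -0.7, 81.0]
ft_force: [1.3, -0.5, 0.2]
finger_gap: 85.0
```

Call:
servo_tool --pt "85 45 12 -1 0 0 0" --pt "85 45 12 -1 0 0 0" --pt "85 45 12 -1 0 0 0" --pt "85 45 12 -1 0 0 0" --pt "85 45 12 -1 0 0 0" --pt "85 45 12 -1 0 0 0" --pt "85 45 12 -1 0 0 0" --pt "85 45 12 -1 0 0 0" --pt "85 45 12 -1 0 0 0" --pt "85 42 12 -1 0 0 0"

```text
time: 2.85
tool_pos: [592.1, 364.1, 238.0]
tcp_rot: [-179.7, -0.6, 81.2]
ft_force: [1.1, -0.9, 0.6]
finger_gap: 85.2
```

Call:
servo_tool --pt "85 0 0 0 0 0 0" --pt "85 0 0 0 0 0 0"

```text
time: 3.05
tool_pos: [591.6, 369.2, 232.7]
tcp_rot: [-179.4, -0.4, 81.5]
ft_force: [0.2, -0.8, 0.5]
finger_gap: 85.2
```

```bash
python3 - <<'E'
from h import *
s=sense();print(s['tool_pos'],s['tcp_rot'],s['joint_pos'])
im=snapshot('wrist');cv2.imwrite('pics/w1.png',im)
c=cam('wrist',s);print(proj(c,[[592,346,124],[592,346,12],[592,346,0]]))
E
```

```text
[591.61796063 369.23612688 232.66628721] [-179.37065956   -0.42188945   81.47634002] [27.38561772 22.85139925 67.06545384  0.71081837 90.3454409  35.90961922]
[[286.99049509 241.95193788]
 [285.98710587 201.98232173]
 [285.91271265 199.01763633]]
```

View pics/w1.png

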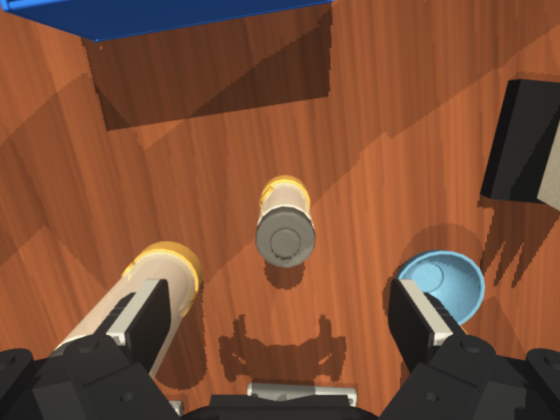

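The wrist view shows the small feeder's cap centred near (286,237), its button at (286,242) and its foot near (285,203). The big feeder is at left, well clear.

```bash
cat >> h.py <<'E'
def togo(X,yaw=None,s=None):
    s=s or sense();T=pose(s);d=T[:3,:3].T@(np.array(X,float)-s['tool_pos'])
    # level tool: rotation vector in tool axes to roll 180, pitch 0, yaw
    y=s['tcp_rot'][2] if yaw is None else yaw
    r=(Ro.from_matrix(T[:3,:3]).inv()*Ro.from_euler('xyz',[180,0,y],degrees=True)).as_rotvec()
    print('pos',np.round(s['tool_pos'],1),np.round(s['tcp_rot'],1),'shift',np.round(d,1),'rot',np.round(r,3),'j6',s['joint_pos'][5].round(1),'F',np.round(s['ft_force'],1))
E
python3 - <<'E'
from h import *
s=sense();c=cam('wrist',s)
print(back(c,(286,237),124),back(c,(286,242),130),back(c,(285.5,203),15))
togo([592,348,150]);
E
```

```text
[591.32711411 349.67118077 124.        ] [591.07772376 348.19461376 130.        ] [590.86684375 345.6490935   15.        ]
pos [591.2 368.9 232.3] [-179.3   -0.4   81.5] shift [-21.2   4.9  82.1] rot [-0.012 -0.007  0.   ] j6 35.9 F [-0.3  0.4 -0.5]
```

Call:
servo_tool --pt "85 -11 2 10 -0.012 -0.007 0" --pt "85 -10 1 20 0 0 0" --pt "85 0 0 20 0 0 0" --pt "85 0 0 20 0 0 0" --pt "85 0 0 0 0 0 0"

```text
time: 3.6
tool_pos: [590.8, 340.9, 164.3]
tcp_rot: [179.7, -0.1, 81.2]
ft_force: [0.2, -0.8, -1.2]
finger_gap: 85.0
```

```bash
python3 - <<'E'
from h import *
togo([591.2,348,70])
E
```

```text
pos [590.8 340.9 164.3] [ 1.797e+02 -1.000e-01  8.120e+01] shift [ 6.9 -1.1 94.3] rot [ 0.005 -0.002 -0.   ] j6 34.6 F [ 0.2 -0.8 -1.2]
```

Call:
servo_tool --pt "85 4 -1 5 0 0 0" --pt "85 2 0 20 0 0 0" --pt "85 0 0 20 0 0 0" --pt "85 0 0 20 0 0 0" --pt "85 0 0 14 0 0 0" --pt "85 0 0 6 0 0 0" --pt "85 0 0 0 0 0 0"

```text
time: 4.3
tool_pos: [595.8, 347.4, 87.9]
tcp_rot: [179.0, -0.6, 81.0]
ft_force: [-0.6, -0.1, 0.2]
finger_gap: 84.8
```

```bash
python3 - <<'E'
from h import *
togo([591.2,348,70])
E
```

```text
pos [595.8 347.4  87.9] [179.   -0.6  81. ] shift [-0.3 -4.9 17.8] rot [ 0.017 -0.01  -0.   ] j6 35.1 F [-0.6 -0.1  0.2]
```

Call:
servo_tool --pt "85 0 -4 7 0.015 -0.01 0" --pt "85 0 0 7 0 0 0" --pt "85 0 0 3 0 0 0" --pt "85 0 0 0 0 0 0"

```text
time: 4.7
tool_pos: [593.3, 349.1, 72.8]
tcp_rot: [179.8, -0.1, 81.0]
ft_force: [-0.1, -0.3, -0.5]
finger_gap: 85.3
```

```bash
python3 - <<'E'
from h import *
togo([591.2,348,70])
E
```

```text
pos [593.3 349.1  72.8] [ 1.798e+02 -1.000e-01  8.100e+01] shift [-1.4 -1.9  2.8] rot [ 0.004 -0.002 -0.   ] j6 35.3 F [-0.1 -0.3 -0.5]
```

Good enough. Closing with a modest grip.

Call:
servo_tool --pt "60 -1 -1 1 0 0 0" --pt "50 0 -1 0 0 0 0" --pt "40 0 0 0 0 0 0" --pt "35 0 0 0 0 0 0" --pt "35 0 0 0 0 0 0" --pt "35 0 0 0 0 0 0" --pt "35 0 0 0 0 0 0" --pt "35 0 0 0 0 0 0" --force 35

```text
time: 5.5
tool_pos: [591.5, 348.5, 72.5]
tcp_rot: [179.7, -0.1, 81.0]
ft_force: [1.0, 0.3, -1.3]
finger_gap: 43.1
```

```bash
python3 - <<'E'
from h import *
togo([591.2,348,70]);print(sense()['finger_gap'])
E
```

```text
pos [591.5 348.5  72.5] [ 1.797e+02 -1.000e-01  8.100e+01] shift [-0.5 -0.2  2.5] rot [ 0.005 -0.002 -0.   ] j6 35.3 F [ 1.   0.3 -1.3]
43.07007833989403
```

Held at 43.1 mm. Lifting.

Call:
servo_tool --pt "35 0 0 -10 0 0 0" --pt "35 0 0 -20 0 0 0" --pt "35 0 0 -30 0 0 0" --pt "35 0 0 -30 0 0 0" --pt "35 0 0 -10 0 0 0" --pt "35 0 0 0 0 0 0"

```text
time: 6.1
tool_pos: [588.4, 347.1, 173.8]
tcp_rot: [-179.9, 0.1, 81.0]
ft_force: [0.1, -0.1, -3.4]
finger_gap: 43.3
```

```bash
python3 - <<'E'
from h import *
togo([565,52,180],79);print(sense()['finger_gap'])
E
```

```text
pos [588.4 347.1 173.8] [-1.799e+02  1.000e-01  8.100e+01] shift [-295.1   23.3   -5.6] rot [-0.001  0.002  0.034] j6 35.3 F [ 0.1 -0.1 -3.4]
43.295088619886144
```

Call:
servo_tool --pt "35 -20 2 -3 0 0 0.017" --pt "35 -40 2.5 -3 0 0 0.017" --pt "35 -40 2.5 0 0 0 0" --pt "35 -40 2.5 0 0 0 0" --pt "35 -40 2.5 0 0 0 0" --pt "35 -40 2.5 0 0 0 0" --pt "35 -40 2.5 0 0 0 0" --pt "35 -40 2.5 0 0 0 0" --pt "35 -36 2.5 0 0 0 0" --pt "35 -20 1 0 0 0 0"

```text
time: 7.1
tool_pos: [534.2, -16.8, 163.3]
tcp_rot: [-178.8, 0.4, 79.3]
ft_force: [0.3, 0.5, -2.7]
finger_gap: 43.1
```

Call:
servo_tool --pt "35 0 0 0 0 0 0" --pt "35 0 0 0 0 0 0"

```text
time: 7.3
tool_pos: [532.1, -19.5, 160.2]
tcp_rot: [-178.6, 0.5, 79.1]
ft_force: [-0.3, 0.1, -3.1]
finger_gap: 43.0
```

```bash
python3 - <<'E'
from h import *
s=sense();togo([565,52,180],79,s)
im=snapshot('wrist');cv2.imwrite('pics/w2.png',cv2.resize(im,(800,600),interpolation=cv2.INTER_CUBIC))
np.save('pics/w2.npy',np.hstack([s['tool_pos'],s['tcp_rot']]))
E
```

```text
pos [532.1 -19.5 160.2] [-178.6    0.5   79.1] shift [ 76.3  18.2 -20.9] rot [-0.024  0.008  0.001] j6 3.7 F [-0.3  0.1 -3.1]
```

View pics/w2.png

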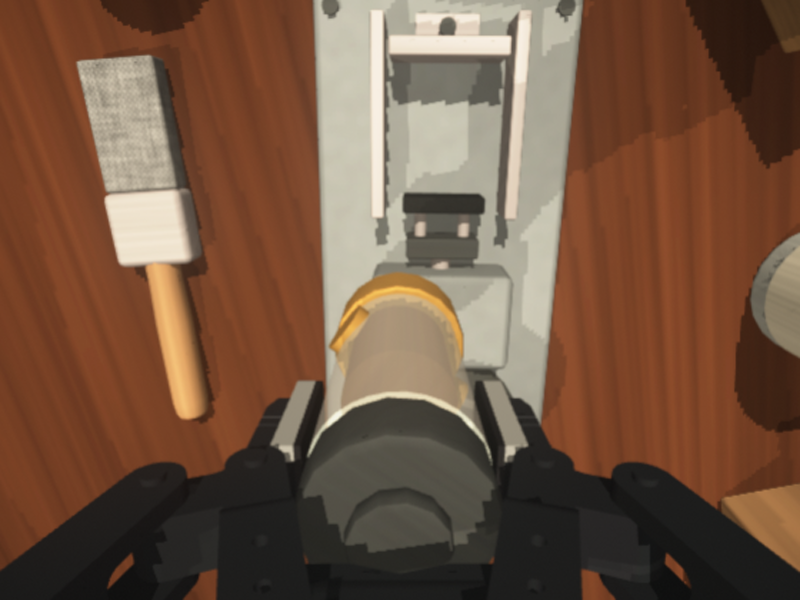

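The wrist view shows the cheek tops' inner edges at columns ~384 and ~513 (row 100), the jaw front at row 194, the stop's inner top edge at row ~55, and the feeder upright in the grip.

```bash
python3 - <<'E'
from h import *
a=np.load('pics/w2.npy');s=dict(tool_pos=a[:3],tcp_rot=a[3:]);c=cam('wrist',s)
f=lambda u,v,z:back(c,((u+.5)*.7-.5,(v+.5)*.7-.5),z)
L=[f(384.5,20,43),f(384,205,43)];Rr=[f(517,20,43),f(505,205,43)]
jaw=f(443,194,38);stop=f(449,56,43)
m=[(L[i]+Rr[i])/2 for i in(0,1)];d=m[0]-m[1];yaw=np.degrees(np.arctan2(d[1],d[0]))-90
for l in (L,Rr):
    e=l[0]-l[1];print('edge yaw',np.degrees(np.arctan2(e[1],e[0]))-90)
print('widths',[np.linalg.norm(L[i]-Rr[i]) for i in(0,1)],'yaw',yaw)
ax=np.array([-np.sin(np.radians(yaw)),np.cos(np.radians(yaw)),0])
print('jaw',jaw,'stop',stop,'jaw-stop',(stop-jaw)@ax,'mid',m)
p=m[1]+ax*((jaw-m[1])@ax+28.5);print('socket from jaw',p)
# plate left/right edges z=15
E1=[f(317,60,15),f(324,250,15)];E2=[f(579,60,15),f(561,250,15)]
for i in(0,1):print('plate w',np.linalg.norm(E1[i]-E2[i]),(E1[i]+E2[i])/2)
# feeder foot lower front edge row ~276, axis col ~ 400
z0=s['tool_pos'][2]-72.5
print('foot front top',f(399,275,z0+24),'TCP',s['tool_pos'],'toolz',pose(s)[:3,2])
E
```

```text
edge yaw -11.64918550823731
edge yaw -11.327560363731948
widths [np.float64(56.96203088343804), np.float64(57.40769315601463)] yaw -11.488835493546773
jaw [558.77346252  24.75618986  38.        ] stop [571.08696598  83.50942561  43.        ] jaw-stop 60.028595053686544 mid [array([574.05034041,  97.33721578,  43.        ]), array([558.3524098 ,  20.10239088,  43.        ])]
socket from jaw [564.95401491  52.58271121  43.        ]
plate w 127.44835891062588 [572.32019896  85.18941323  15.        ]
plate w 127.83426540104118 [554.01516771  -6.9625869   15.        ]
foot front top [535.58890499   7.14089778 111.70617262] TCP [532.11596672 -19.51716076 160.20617262] toolz [-0.02550565 -0.00330199 -0.99966922]
```

```bash
python3 - <<'E'
from h import *
togo([565,52.2,150],78.5)
E
```

```text
pos [532.  -19.3 160.1] [-178.6    0.5   79.1] shift [76.5 19.1  9. ] rot [-0.025  0.009  0.01 ] j6 3.7 F [-0.3  0.1 -4. ]
```

Call:
servo_tool --pt "35 10 3 0 -0.025 0.009 0.01" --pt "35 18 4 0 0 0 0" --pt "35 18 4 2 0 0 0" --pt "35 16 4 3 0 0 0" --pt "35 9 2.5 3 0 0 0" --pt "35 2 0.5 0 0 0 0" --pt "35 0 0 0 0 0 0"

```text
time: 8.05
tool_pos: [565.4, 61.1, 149.8]
tcp_rot: [179.7, -0.3, 78.8]
ft_force: [-0.5, -0.1, -2.7]
finger_gap: 43.3
```

```bash
python3 - <<'E'
from h import *
togo([565,52.2,120],78.5)
E
```

```text
pos [565.4  61.1 149.8] [179.7  -0.3  78.8] shift [-9.   1.2 29.7] rot [ 0.005 -0.006  0.006] j6 12.0 F [-0.5 -0.1 -2.7]
```

Call:
servo_tool --pt "35 -5 1 6 0.003 -0.005 0.005" --pt "35 -3 0 8 0 0 0" --pt "35 0 0 7 0 0 0" --pt "35 0 0 3 0 0 0" --pt "35 0 0 0 0 0 0"

```text
time: 8.55
tool_pos: [564.0, 50.4, 123.0]
tcp_rot: [180.0, 0.0, 78.4]
ft_force: [-0.5, -0.4, -3.6]
finger_gap: 43.2
```

```bash
python3 - <<'E'
from h import *
s=sense();togo([565,52.2,110],78.5,s)
im=snapshot('scene');cv2.imwrite('pics/s1.png',cv2.resize(im[150:270,220:360],None,fx=4,fy=4,interpolation=cv2.INTER_CUBIC))
E
```

```text
pos [564.   50.4 123. ] [180.    0.   78.4] shift [ 1.9  0.7 13. ] rot [ 0.001  0.001 -0.002] j6 11.6 F [-0.5 -0.4 -3.6]
```

View pics/s1.png

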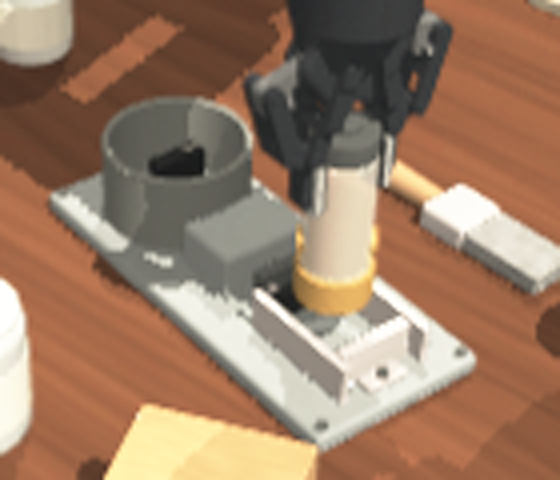

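The scene crop shows the feeder upright over the socket with its foot spanning columns 297-376. I'll check it against the model, then lower.

```bash
python3 - <<'E'
from h import *
c=cam('scene');q=proj(c,[[564.4,52.4,50.5],[564.4,52.4,74.5]])
print('foot bottom/top centre in crop',((q-[220,150])*4).round(0))
print(back(c,(220+336.5/4,150+276/4),63))
E
```

```text
foot bottom/top centre in crop [[334. 290.]
 [336. 260.]]
[564.72761455  54.13331994  63.        ]
```

Call:
servo_tool --pt "35 1.5 0.7 3 0 0 0" --pt "35 0 0 5 0 0 0" --pt "35 0 0 3 0 0 0" --pt "35 0 0 0 0 0 0"

```text
time: 9.0
tool_pos: [565.7, 51.8, 112.0]
tcp_rot: [179.9, 0.0, 78.4]
ft_force: [-0.2, -0.9, -2.6]
finger_gap: 43.3
```

```bash
python3 - <<'E'
from h import *
togo([565,52.2,88],78.5)
E
```

```text
pos [565.7  51.8 112. ] [179.9   0.   78.4] shift [ 0.2 -0.8 24. ] rot [ 0.002  0.    -0.002] j6 11.7 F [-0.2 -0.9 -2.6]
```

Call:
servo_tool --pt "35 0.2 -0.7 4 0 0 0" --pt "35 0 0 5 0 0 0" --pt "35 0 0 5 0 0 0" --pt "35 0 0 2 0 0 0" --pt "35 0 0 0 0 0 0"

```text
time: 9.5
tool_pos: [564.9, 52.4, 94.4]
tcp_rot: [179.9, 0.0, 78.4]
ft_force: [0.1, -0.2, -3.0]
finger_gap: 43.2
```

```bash
python3 - <<'E'
from h import *
togo([565,52.2,88],78.5)
E
```

```text
pos [564.9  52.4  94.4] [179.9   0.   78.4] shift [-0.2  0.1  6.4] rot [ 0.002  0.    -0.002] j6 11.8 F [ 0.1 -0.2 -3. ]
```

Call:
servo_tool --pt "35 0 0 1.5 0 0 0" --pt "35 0 0 1.5 0 0 0" --pt "35 0 0 1 0 0 0" --pt "35 0 0 0.8 0 0 0" --pt "35 0 0 0 0 0 0"

```text
time: 10.0
tool_pos: [565.2, 52.4, 89.6]
tcp_rot: [179.9, 0.0, 78.4]
ft_force: [0.1, -0.3, -2.6]
finger_gap: 43.1
```

Call:
servo_tool --pt "35 0 0 0.7 0 0 0" --pt "35 0 0 0.7 0 0 0" --pt "35 0 0 0 0 0 0"

```text
time: 10.3
tool_pos: [565.4, 52.4, 88.3]
tcp_rot: [179.8, 0.0, 78.4]
ft_force: [-0.1, -0.7, -3.7]
finger_gap: 43.3
```

Call:
servo_tool --pt "35 0 0 0.7 0 0 0" --pt "35 0 0 0.7 0 0 0" --pt "35 0 0 0 0 0 0"

```text
time: 10.6
tool_pos: [565.7, 52.3, 87.5]
tcp_rot: [179.8, -0.0, 78.4]
ft_force: [-0.1, 0.9, -3.2]
finger_gap: 43.0
```

Call:
servo_tool --pt "35 0 0 0.6 0 0 0" --pt "35 0 0 0 0 0 0"

```text
time: 10.8
tool_pos: [565.9, 52.3, 87.5]
tcp_rot: [179.8, -0.0, 78.4]
ft_force: [0.1, 0.1, -3.2]
finger_gap: 43.1
```

Call:
servo_tool --pt "35 0 -0.5 1 0 0 0" --pt "35 0 0 0.5 0 0 0" --pt "35 0 0 0 0 0 0"

```text
time: 11.1
tool_pos: [566.0, 52.4, 87.4]
tcp_rot: [179.7, -0.0, 78.4]
ft_force: [-1.0, -0.2, -0.9]
finger_gap: 43.5
```

Call:
servo_tool --pt "35 0 0 0.7 0 0 0" --pt "35 0 0 0 0 0 0"

```text
time: 11.3
tool_pos: [566.1, 52.3, 87.4]
tcp_rot: [179.7, -0.0, 78.4]
ft_force: [-0.6, -0.2, 0.5]
finger_gap: 43.3
```

The floor now carries its weight (force −3.2 → +0.5 N). Releasing and rising.

Call:
servo_tool --pt "46 0 0 0 0 0 0" --pt "55 0 0 0 0 0 0" --pt "70 0 0 0 0 0 0" --pt "80 0 0 0 0 0 0" --pt "85 0 0 0 0 0 0" --pt "85 0 0 0 0 0 0"

```text
time: 11.9
tool_pos: [567.1, 52.4, 87.2]
tcp_rot: [179.6, -0.0, 78.4]
ft_force: [-0.6, -0.0, 0.4]
finger_gap: 85.0
```

Call:
servo_tool --pt "85 0 0 -15 0 0 0" --pt "85 0 0 -25 0 0 0" --pt "85 0 0 -30 0 0 0" --pt "85 0 0 -30 0 0 0" --pt "85 0 0 -20 0 0 0" --pt "85 0 0 0 0 0 0"

```text
time: 12.5
tool_pos: [565.7, 52.5, 216.3]
tcp_rot: [179.5, -0.1, 78.4]
ft_force: [-0.1, -0.3, 0.3]
finger_gap: 85.0
```

```bash
python3 - <<'E'
from h import *
s=sense();togo([532,-114,190],78.5,s)
E
```

```text
pos [565.7  52.5 216.3] [ 1.795e+02 -1.000e-01  7.840e+01] shift [-169.9    0.3   26.1] rot [ 0.008 -0.001 -0.002] j6 11.8 F [-0.1 -0.3  0.3]
```

Call:
servo_tool --pt "60 -20 0 0 0.007 0 0" --pt "40 -35 0 0 0 0 0" --pt "36 -35 0 2 0 0 0" --pt "36 -35 0 2 0 0 0" --pt "36 -25 0 2 0 0 0" --pt "36 -8 0 2 0 0 0" --pt "36 0 0 0 0 0 0" --pt "36 0 0 0 0 0 0"

```text
time: 13.3
tool_pos: [532.5, -105.4, 208.3]
tcp_rot: [179.9, -0.2, 78.5]
ft_force: [1.0, 1.2, -0.8]
finger_gap: 36.0
```

```bash
python3 - <<'E'
from h import *
s=sense();togo([532,-113,190],78.5,s);print(s['finger_gap'])
im=snapshot('wrist');cv2.imwrite('pics/w3.png',cv2.resize(im,(800,600),interpolation=cv2.INTER_CUBIC))
np.save('pics/w3.npy',np.hstack([s['tool_pos'],s['tcp_rot']]))
im=snapshot('top');cv2.imwrite('pics/t3.png',im)
print(proj(cam('wrist',s),[[532,-113,46]])/.7)
E
```

```text
pos [ 532.5 -105.4  208.3] [179.9  -0.2  78.5] shift [-7.6  1.  18.3] rot [ 0.002 -0.003  0.   ] j6 -5.3 F [ 1.   1.2 -0.8]
36.00542945391296
[[400.71315973 287.08010097]]
```

View pics/w3.png

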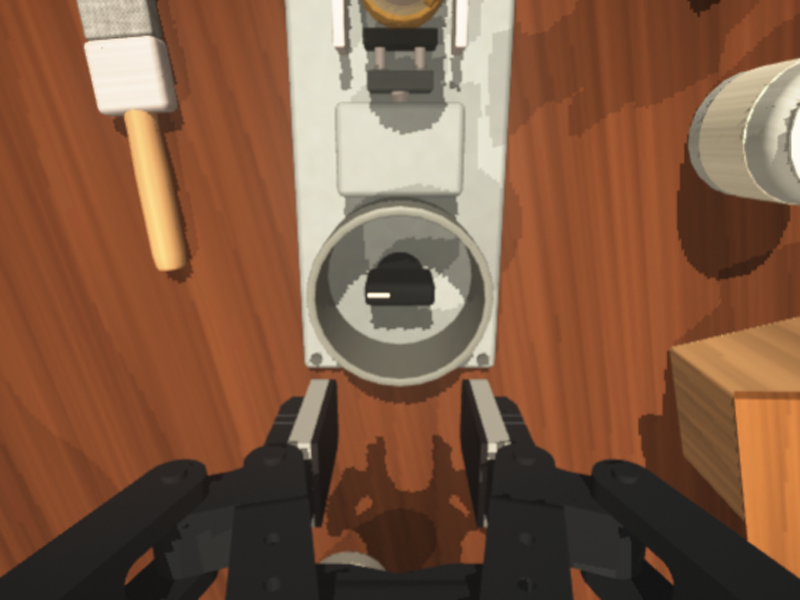

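The wrist view shows the collar rim centred near (400,294) and the knob bar across the image with its white mark at left (378,295), so the bar lies along the stand's x (angle 0). The feeder stands in the socket at top.

```bash
python3 - <<'E'
from h import *
a=np.load('pics/w3.npy');s=dict(tool_pos=a[:3],tcp_rot=a[3:]);c=cam('wrist',s)
f=lambda u,v,z:back(c,((u+.5)*.7-.5,(v+.5)*.7-.5),z)
print('rim',[f(*q,72) for q in((306,294),(494,294),(400,203),(400,386))])
print('knob ends',f(366,294,60),f(434,294,60))
r=[f(*q,72)[:2] for q in((306,294),(494,294),(400,203),(400,386))];print(np.mean(r,0),np.linalg.norm(r[0]-r[1]),np.linalg.norm(r[2]-r[3]))
# knob/bar projection model at candidate axis
for p in((532,-113),(531.5,-111)):
    R=Ro.from_euler('z',-11.5,degrees=True).as_matrix()
    q=proj(c,[R@[x,y,0]+[p[0],p[1],z] for z in(60,) for x,y in((-20,-7),(20,-7),(20,7),(-20,7))])/.7
    print(p,q.round(0).tolist())
E
```

```text
rim [array([482.46199037, -99.65154842,  72.        ]), array([ 581.55401273, -119.91146358,   72.        ]), array([541.61540694, -62.40670917,  72.        ]), array([ 521.20589003, -162.84817619,   72.        ])]
knob ends [ 512.6795258  -109.23707697   60.        ] [ 550.07316756 -116.88241479   60.        ]
[ 531.70932502 -111.20447434] 101.14194510115031 102.49408118246218
(532, -113) [[365.0, 305.0], [436.0, 305.0], [437.0, 281.0], [365.0, 281.0]]
(531.5, -111) [[364.0, 302.0], [435.0, 302.0], [435.0, 278.0], [363.0, 278.0]]
```

```bash
python3 - <<'E'
import cv2
im=cv2.imread('pics/w3.png')[190:400,290:510]
cv2.imwrite('pics/w3c.png',cv2.resize(im,None,fx=2.8,fy=2.8,interpolation=cv2.INTER_CUBIC))
E
```

```text
(no output)
```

View pics/w3c.png

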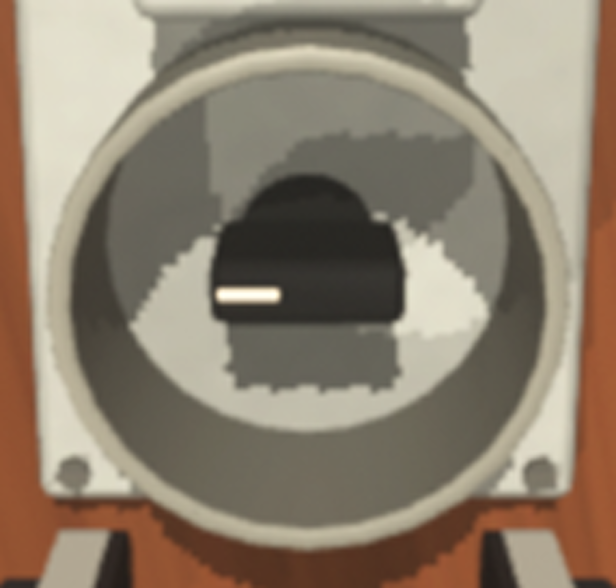

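The enlarged crop puts the rim centre at about (400,296) and the knob bar's near top edge at row 305. That matches an axis at about (532,−112.7). Turning the tool 90° counterclockwise first.

Call:
servo_tool --pt "36 -1 0 0 0 0 -0.145" --pt "36 0 0 0 0 0 -0.145" --pt "36 0 0 0 0 0 -0.145" --pt "36 0 0 0 0 0 -0.145" --pt "36 0 0 0 0 0 -0.145" --pt "36 0 0 0 0 0 -0.145" --pt "36 0 0 0 0 0 -0.145" --pt "36 0 0 0 0 0 -0.145" --pt "36 0 0 0 0 0 -0.145" --pt "36 0 0 0 0 0 -0.145"

```text
time: 14.4
tool_pos: [535.9, -93.3, 209.5]
tcp_rot: [179.7, 0.2, 164.5]
ft_force: [-0.4, -0.2, 0.4]
finger_gap: 35.7
```

Call:
servo_tool --pt "36 0 0 0 0 0 0" --pt "36 0 0 0 0 0 0"

```text
time: 14.6
tool_pos: [536.4, -91.2, 209.6]
tcp_rot: [179.7, 0.2, 164.6]
ft_force: [0.2, 0.1, -0.9]
finger_gap: 35.7
```

```bash
python3 - <<'E'
from h import *
togo([531.9,-112.7,110],168.5)
E
```

```text
pos [536.4 -91.2 209.6] [179.7   0.2 164.6] shift [ -1.  -22.5  99.5] rot [ 0.006  0.004 -0.068] j6 -89.9 F [ 0.2  0.1 -0.9]
```

Call:
servo_tool --pt "36 0 -6 15 0.006 0.004 -0.068" --pt "36 0 -9 25 0 0 0" --pt "36 0 -5 25 0 0 0" --pt "36 0 0 15 0 0 0" --pt "36 0 0 0 0 0 0" --pt "36 0 0 0 0 0 0"

```text
time: 15.2
tool_pos: [534.2, -108.6, 129.4]
tcp_rot: [180.0, 0.2, 167.7]
ft_force: [0.9, 0.7, -0.0]
finger_gap: 35.9
```

```bash
python3 - <<'E'
from h import *
togo([531.9,-112.7,90],168.5)
E
```

```text
pos [ 534.2 -108.6  129.4] [180.    0.2 167.7] shift [ 1.5 -4.5 39.4] rot [ 0.     0.004 -0.013] j6 -94.6 F [ 0.9  0.7 -0. ]
```

Call:
servo_tool --pt "36 1 -2.5 10 0 0.004 -0.013" --pt "36 0.5 -2 15 0 0 0" --pt "36 0 0 12 0 0 0" --pt "36 0 0 3 0 0 0" --pt "36 0 0 0 0 0 0" --pt "36 0 0 0 0 0 0"

```text
time: 15.8
tool_pos: [533.5, -112.9, 88.7]
tcp_rot: [-180.0, 0.2, 168.5]
ft_force: [0.3, 0.2, -0.1]
finger_gap: 36.1
```

```bash
python3 - <<'E'
from h import *
s=sense();togo([531.9,-112.7,29],168.5,s);im=snapshot('wrist')
cv2.imwrite('pics/w4.png',im)
c=cam('wrist',s);print(proj(c,[[531.9,-112.7,60]]+[[531.9+51*np.cos(a),-112.7+51*np.sin(a),72] for a in np.arange(4)*np.pi/2-.2]).round(0).tolist())
E
```

```text
pos [ 533.5 -112.9   88.7] [-180.     0.2  168.5] shift [ 1.8 -0.1 59.7] rot [-0.     0.003 -0.   ] j6 -95.8 F [ 0.3  0.2 -0.1]
[[281.0, 256.0], [281.0, 359.0], [392.0, 266.0], [281.0, 155.0], [170.0, 266.0]]
```

View pics/w4.png

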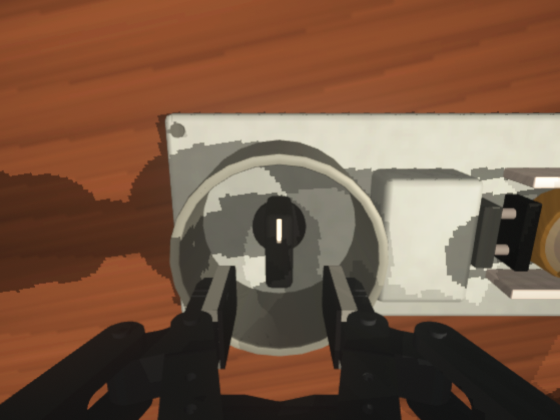

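The wrist view shows the knob bar centred at column 280, upright between the open pads (233 and 325). The rim spans 170–388, close to the predicted 170–392. Descending.

Call:
servo_tool --pt "36 1.5 0 5 0 0.003 0" --pt "36 0 0 10 0 0 0" --pt "36 0 0 10 0 0 0" --pt "36 0 0 5 0 0 0" --pt "36 0 0 0 0 0 0"

```text
time: 16.35
tool_pos: [532.6, -112.7, 57.0]
tcp_rot: [-180.0, 0.1, 168.5]
ft_force: [0.5, 0.5, 0.4]
finger_gap: 35.7
```

```bash
python3 - <<'E'
from h import *
togo([531.9,-112.7,29],168.5)
E
```

```text
pos [ 532.6 -112.7   57. ] [-1.800e+02  1.000e-01  1.685e+02] shift [ 0.7 -0.1 28. ] rot [-0.     0.002 -0.   ] j6 -95.8 F [0.5 0.5 0.4]
```

Call:
servo_tool --pt "36 0.7 0 5 0 0.002 0" --pt "36 0 0 8 0 0 0" --pt "36 0 0 8 0 0 0" --pt "36 0 0 4 0 0 0" --pt "36 0 0 0 0 0 0"

```text
time: 16.85
tool_pos: [531.7, -112.5, 29.5]
tcp_rot: [-180.0, -0.1, 168.5]
ft_force: [-0.3, -0.3, 0.8]
finger_gap: 35.9
```

```bash
python3 - <<'E'
from h import *
togo([531.9,-112.7,29],168.5)
E
```

```text
pos [ 531.7 -112.5   29.5] [-1.800e+02 -1.000e-01  1.685e+02] shift [-0.3 -0.1  0.5] rot [-0.    -0.001 -0.   ] j6 -95.8 F [-0.3 -0.3  0.8]
```

Close on the knob.

Call:
servo_tool --pt "25 0 0 0 0 0 0" --pt "16 0 0 0 0 0 0" --pt "10 0 0 0 0 0 0" --pt "8 0 0 0 0 0 0" --pt "8 0 0 0 0 0 0" --pt "8 0 0 0 0 0 0" --force 40

```text
time: 17.45
tool_pos: [531.7, -112.7, 29.6]
tcp_rot: [-180.0, -0.0, 168.5]
ft_force: [-0.4, -0.3, -1.9]
finger_gap: 13.4
```

```bash
python3 - <<'E'
from h import *
s=sense();togo([531.9,-112.7,29],168.5,s);print(s['finger_gap'],s['wrist_torque'])
E
```

```text
pos [ 531.7 -112.7   29.6] [-180.    -0.   168.5] shift [-0.2  0.   0.6] rot [-0.    -0.001 -0.   ] j6 -95.8 F [-0.4 -0.3 -1.9]
13.361679527768741 [-0.0091167  -0.02518944  0.02090694]
```

Gripped (13.4 mm). Turning clockwise in steps, reading the torque at the end of each.

```bash
cat > r.py <<'E'
from h import *
s=sense();y=s['tcp_rot'][2];togo([531.8,-112.7,29.5],y,s)
print('turned',np.radians(168.5-y).round(3),'Mz',s['wrist_torque'].round(3),'eff6',s['joint_efforts'][5].round(3),'qd6',s['qd'][5].round(2),'t',s['time'],'gap',s['finger_gap'].round(1))
E
echo ok
```

```text
ok
```

Call:
servo_tool --pt "8 0 0 0 0 0 0.05" --pt "8 0 0 0 0 0 0.07" --pt "8 0 0 0 0 0 0.07"

```text
time: 17.75
tool_pos: [531.7, -112.7, 29.6]
tcp_rot: [-180.0, -0.0, 157.3]
ft_force: [-0.7, 0.5, -2.0]
finger_gap: 13.2
```

```bash
python3 r.py
```

```text
pos [ 531.7 -112.7   29.6] [-180.    -0.   157.3] shift [-0.1  0.   0.1] rot [-0.001 -0.001  0.   ] j6 -84.7 F [-0.7  0.5 -2. ]Traceback (most recent call last):
  File "r.py", line 3, in <module>
    print('turned',np.radians(168.5-y).round(3),'Mz',s['wrist_torque'].round(3),'eff6',s['joint_efforts'][5].round(3),'qd6',s['qd'][5].round(2),'t',s['time'],'gap',s['finger_gap'].round(1))
                                                                                                                                                                    ^^^^^^^^^^^^^^^^^^^^^
AttributeError: 'float' object has no attribute 'round'
```

Call:
servo_tool --pt "8 0 0 0 0 0 0.07" --pt "8 0 0 0 0 0 0.07"

```text
time: 17.95
tool_pos: [531.7, -112.6, 29.6]
tcp_rot: [-179.9, -0.0, 149.0]
ft_force: [0.0, -0.6, -2.7]
finger_gap: 13.4
```

```bash
python3 r.py
```

```text
pos [ 531.7 -112.6   29.6] [-179.9   -0.   149. ] shift [-0.1 -0.   0.1] rot [-0.001 -0.     0.   ] j6 -76.3 F [ 0.  -0.6 -2.7]Traceback (most recent call last):
  File "r.py", line 3, in <module>
    print('turned',np.radians(168.5-y).round(3),'Mz',s['wrist_torque'].round(3),'eff6',s['joint_efforts'][5].round(3),'qd6',s['qd'][5].round(2),'t',s['time'],'gap',s['finger_gap'].round(1))
                                                                                                                                                                    ^^^^^^^^^^^^^^^^^^^^^
AttributeError: 'float' object has no attribute 'round'
```

Turned 0.34 rad, and the position holds well on the axis. Fixing the print and continuing.

```bash
sed -i "s/,'gap'.*/)/" r.py; python3 r.py
```

```text
pos [ 531.7 -112.6   29.6] [-179.9   -0.   149. ] shift [-0.1 -0.   0.1] rot [-0.001 -0.     0.   ] j6 -76.3 F [ 0.  -0.6 -2.7]
turned 0.34 Mz [ 0.037 -0.05   0.116] eff6 -1.295 qd6 41.37 t 17.95
```

Call:
servo_tool --pt "8 0 0 0 0 0 0.05" --pt "8 0 0 0 0 0 0.06"

```text
time: 18.15
tool_pos: [531.7, -112.6, 29.6]
tcp_rot: [-179.9, -0.0, 142.5]
ft_force: [0.1, 0.3, -2.4]
finger_gap: 13.4
```

```bash
python3 r.py
```

```text
pos [ 531.7 -112.6   29.6] [-179.9   -0.   142.5] shift [-0.1 -0.   0.1] rot [-0.001 -0.     0.   ] j6 -69.8 F [ 0.1  0.3 -2.4]
turned 0.454 Mz [-0.045  0.028  0.288] eff6 -1.215 qd6 36.07 t 18.15
```

Call:
servo_tool --pt "8 0 0 0 0 0 0.05" --pt "8 0 0 0 0 0 0.06"

```text
time: 18.35
tool_pos: [531.8, -112.6, 29.6]
tcp_rot: [-179.9, 0.0, 135.9]
ft_force: [0.1, -0.4, -2.5]
finger_gap: 13.3
```

```bash
python3 r.py
```

```text
pos [ 531.8 -112.6   29.6] [-179.9    0.   135.9] shift [-0.1 -0.   0.1] rot [-0.001  0.    -0.   ] j6 -63.2 F [ 0.1 -0.4 -2.5]
turned 0.569 Mz [-0.031 -0.053  0.21 ] eff6 -1.229 qd6 35.9 t 18.35
```

Call:
servo_tool --pt "8 0 0 0 0 0 0.05" --pt "8 0 0 0 0 0 0.06"

```text
time: 18.55
tool_pos: [531.7, -112.6, 29.6]
tcp_rot: [-179.9, 0.0, 129.4]
ft_force: [-0.2, -1.1, -2.0]
finger_gap: 13.3
```

```bash
python3 r.py
```

```text
pos [ 531.7 -112.6   29.6] [-179.9    0.   129.4] shift [-0.1 -0.   0.1] rot [-0.001  0.    -0.   ] j6 -56.7 F [-0.2 -1.1 -2. ]
turned 0.683 Mz [-0.036 -0.04   0.223] eff6 -1.23 qd6 35.91 t 18.55
```

Joint 6's effort is the quieter signal: about −1.23 N m at a steady speed. I'll keep the same rhythm, in smaller steps as the stop nears.

Call:
servo_tool --pt "8 0 0 0 0 0 0.05" --pt "8 0 0 0 0 0 0.06"

```text
time: 18.75
tool_pos: [531.8, -112.6, 29.6]
tcp_rot: [-179.9, 0.0, 122.9]
ft_force: [-0.7, -0.2, -1.9]
finger_gap: 13.1
```

```bash
python3 r.py|tail -1
```

```text
turned 0.797 Mz [-0.014 -0.094  0.216] eff6 -1.229 qd6 35.89 t 18.75
```

Call:
servo_tool --pt "8 0 0 0 0 0 0.06"

```text
time: 18.85
tool_pos: [531.8, -112.6, 29.6]
tcp_rot: [-179.9, 0.1, 119.3]
ft_force: [0.4, -0.6, -2.4]
finger_gap: 13.4
```

```bash
python3 r.py|tail -1
```

```text
turned 0.859 Mz [-0.068 -0.044  0.226] eff6 -1.081 qd6 35.38 t 18.85
```

Call:
servo_tool --pt "8 0 0 0 0 0 0.06"

```text
time: 18.95
tool_pos: [531.8, -112.6, 29.6]
tcp_rot: [-179.9, 0.1, 115.7]
ft_force: [0.2, -0.6, -2.3]
finger_gap: 13.5
```

```bash
python3 r.py|tail -1
```

```text
turned 0.921 Mz [-0.017 -0.005  0.278] eff6 -1.082 qd6 35.53 t 18.95
```

Call:
servo_tool --pt "8 0 0 0 0 0 0.06"

```text
time: 19.05
tool_pos: [531.8, -112.6, 29.6]
tcp_rot: [-179.9, 0.1, 112.2]
ft_force: [1.0, -0.4, -2.2]
finger_gap: 13.7
```

```bash
python3 r.py|tail -1
```

```text
turned 0.983 Mz [ 0.016 -0.07   0.228] eff6 -1.078 qd6 35.45 t 19.05
```

Call:
servo_tool --pt "8 0 0 0 0 0 0.06"

```text
time: 19.15
tool_pos: [531.8, -112.6, 29.6]
tcp_rot: [-179.9, 0.1, 108.6]
ft_force: [0.1, -1.0, -1.7]
finger_gap: 13.7
```

```bash
python3 r.py|tail -1
```

```text
turned 1.046 Mz [-0.017 -0.056  0.218] eff6 -1.077 qd6 35.52 t 19.15
```

Call:
servo_tool --pt "8 0 0 0 0 0 0.06"

```text
time: 19.25
tool_pos: [531.8, -112.6, 29.6]
tcp_rot: [-180.0, 0.1, 105.0]
ft_force: [-0.2, 0.1, -2.0]
finger_gap: 13.4
```

```bash
python3 r.py|tail -1
```

```text
turned 1.108 Mz [ 0.008 -0.062  0.23 ] eff6 -1.077 qd6 35.52 t 19.25
```

Call:
servo_tool --pt "8 0 0 0 0 0 0.06"

```text
time: 19.35
tool_pos: [531.8, -112.6, 29.6]
tcp_rot: [-180.0, 0.1, 101.5]
ft_force: [0.5, -0.7, -1.4]
finger_gap: 13.4
```

```bash
python3 r.py|tail -1
```

```text
turned 1.17 Mz [-0.045 -0.085  0.255] eff6 -1.077 qd6 35.49 t 19.35
```

The effort is flat and ambiguous, so I'll also track the feeder's motion with the fixed cameras (image registration in code, nothing to view).

```bash
cat > trk.py <<'E'
from h import *
import sys,os
# socket axis direction in pixels; feeder patch
ax=np.array([0.196,0.981,0])
P=np.array([565.5,54,0])
out=[]
for n,z in(('top',120),('scene',60)):
    c=cam(n);im=cv2.cvtColor(snapshot(n),cv2.COLOR_BGR2GRAY)
    cv2.imwrite(f'pics/{n}_{sys.argv[1]}.png',im)
    ref='pics/t3.png' if n=='top' else 'pics/scene_a.png'
    ref=cv2.imread(ref,0)
    u,v=proj(c,[P+[0,0,z]])[0];h=8 if n=='top' else 14
    T=ref[int(v)-h:int(v)+h,int(u)-h:int(u)+h]
    W=np.eye(2,3,dtype=np.float32)
    x0,y0=int(u)-h,int(v)-h
    W[:,2]=[x0,y0]
    cc,W=cv2.findTransformECC(T,im,W,cv2.MOTION_TRANSLATION,(3,200,1e-6),None,3)
    d=W[:,2]-[x0,y0]
    g=proj(c,[P+ax+[0,0,z]])[0]-proj(c,[P+[0,0,z]])[0]
    out.append((n,round(float(cc),3),d.round(2).tolist(),'mm',round(float(d@g/(g@g)),2)))
print(out)
E
python3 trk.py a; python3 r.py|tail -1
```

```text
[('top', 0.814, [-4.15, -1.88], 'mm', 11.33), ('scene', 0.996, [-0.01, 0.04], 'mm', 0.05)]
turned 1.169 Mz [-0.021 -0.08  -0.203] eff6 0.968 qd6 -3.93 t 19.45
```

Call:
servo_tool --pt "8 0 0 0 0 0 0.06"

```text
time: 19.55
tool_pos: [531.9, -112.6, 29.6]
tcp_rot: [-180.0, 0.1, 98.2]
ft_force: [-0.4, 0.2, -2.4]
finger_gap: 13.3
```

```bash
python3 r.py|tail -1;python3 trk.py b; python3 r.py|tail -1
```

```text
turned 1.227 Mz [-0.019 -0.001  0.225] eff6 -1.871 qd6 37.44 t 19.55
[('top', 0.816, [-4.23, -1.96], 'mm', 11.56), ('scene', 0.995, [-0.03, 0.05], 'mm', 0.02)]
turned 1.228 Mz [-0.006 -0.049 -0.138] eff6 0.91 qd6 -3.33 t 19.65
```

Mz while moving stays about 0.23 N m, so there is little clamping yet. Two more small steps with both checks.

Call:
servo_tool --pt "8 0 0 0 0 0 0.06" --pt "8 0 0 0 0 0 0.06"

```text
time: 19.85
tool_pos: [531.9, -112.6, 29.6]
tcp_rot: [-180.0, 0.1, 91.5]
ft_force: [0.2, 0.2, -2.0]
finger_gap: 13.8
```

```bash
python3 r.py|tail -1;python3 trk.py c; python3 - <<'E'
import cv2,numpy as np
from h import *
c=cam('scene')
a,b,cc=[cv2.imread(f'pics/scene_{k}.png',0).astype(int) for k in 'abc']
u,v=proj(c,[[565.5,54,40]])[0].astype(int)
for n,d in(('ab',b-a),('bc',cc-b)):
    w=np.abs(d[v-40:v+30,u-40:u+40]);print(n,w.sum(),w.max(),np.argwhere(w>25)[:12].tolist())
im=np.hstack([cv2.resize(x[v-38:v+28,u-33:u+33].astype(np.uint8),None,fx=6,fy=6,interpolation=cv2.INTER_CUBIC) for x in(a,cc)])
cv2.imwrite('pics/cmp.png',im)
print(im.shape,u,v)
E
```

```text
turned 1.344 Mz [-0.024 -0.061  0.258] eff6 -0.975 qd6 32.61 t 19.85
[('top', 0.813, [-4.25, -1.92], 'mm', 11.61), ('scene', 0.994, [0.03, 0.14], 'mm', 0.34)]
ab 3500 86 [[0, 6], [2, 3], [2, 4], [2, 5], [3, 3], [3, 4], [3, 6], [4, 2], [4, 5], [4, 6], [4, 8], [5, 2]]
bc 4708 83 [[0, 5], [2, 3], [3, 1], [3, 3], [3, 4], [3, 5], [3, 6], [4, 0], [4, 1], [4, 2], [4, 4], [4, 5]]
(396, 792) 303 226
```

View pics/cmp.png

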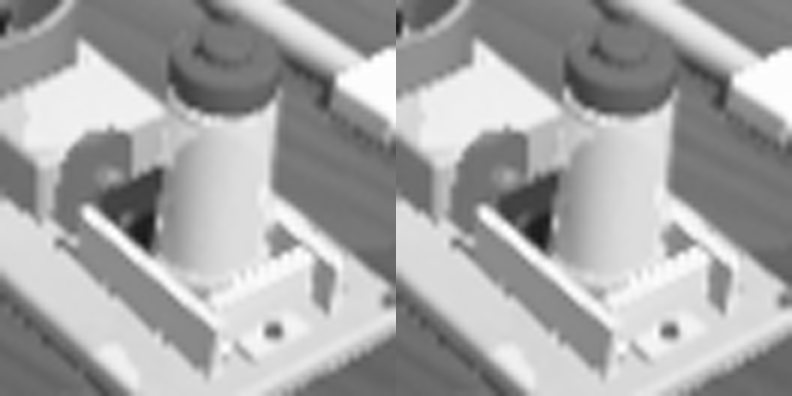

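The pair shows the feeder standing upright next to the stop, the jaw behind it, and hardly any motion between 1.17 and 1.34 rad. I'll measure the feeder's position in the frame.

```bash
python3 - <<'E'
from h import *
c=cam('scene');f=lambda x,y,z:back(c,(270+(x-396+.5)/6-.5,188+(y+.5)/6-.5),z)
S=np.array([565,52.5]);R=Ro.from_euler('z',-11.4,degrees=True).as_matrix()[:2,:2]
for n,q in(('cap top',(622,66,124)),('tube bottom edge front',(600,278,39))):
    p=f(*q);print(n,p,'in socket',R.T@(p[:2]-S))
print('stop inner top edge',[R.T@(f(x,y,43)[:2]-S) for x,y in((607,297),(703,246))])
t=cam('top');a=cv2.imread('pics/t3.png',0);b=cv2.imread('pics/top_c.png',0)
u,v=proj(t,[[565.5,54,124]])[0];print(u,v)
u,v=int(u),int(v)
for im in(a,b):
    p=cv2.resize(im[v-12:v+13,u-16:u+17],None,fx=8,fy=8,interpolation=cv2.INTER_CUBIC)
    globals().setdefault('L',[]).append(p)
# cheap template match with cap patch from a
T=a[v-9:v+10,u-9:u+10];r=cv2.matchTemplate(b[v-15:v+16,u-18:u+19],T,cv2.TM_CCOEFF_NORMED);print(cv2.minMaxLoc(r),'zero at (9,6)')
r=cv2.matchTemplate(cv2.imread('pics/top_a.png',0)[v-15:v+16,u-18:u+19],b[v-9:v+10,u-9:u+10],cv2.TM_CCOEFF_NORMED);print('c vs a',cv2.minMaxLoc(r))
cv2.imwrite('pics/tcmp.png',np.hstack(L))
E
```

```text
cap top [560.16766968  55.64311406 124.        ] in socket [-5.35825368  2.12595855]
tube bottom edge front [586.64305123  71.82081716  39.        ] in socket [17.39715792 23.21754808]
stop inner top edge [array([25.52827867, 37.07675893]), array([-26.63583833,  36.15795962])]
261.8711067599946 207.32941722134802
(-0.26182499527931213, 0.7816938757896423, (18, 0), (6, 5)) zero at (9,6)
c vs a (-0.25998246669769287, 0.9977464079856873, (18, 0), (9, 6))
```

The stop's position disagrees between views: about 31.5 mm from the wrist, about 36.5 mm from the scene camera. The knob stays where it is left, so I'll let go at 1.344 rad and look closely from the side.

Call:
servo_tool --pt "25 0 0 0 0 0 0" --pt "36 0 0 0 0 0 0" --pt "36 0 0 0 0 0 0" --pt "36 0 0 -10 0 0 0" --pt "36 0 0 -25 0 0 0" --pt "36 0 0 -40 0 0 0" --pt "36 0 0 -45 0 0 0" --pt "36 0 0 -30 0 0 0" --pt "36 0 0 -10 0 0 0" --pt "36 0 0 0 0 0 0"

```text
time: 20.95
tool_pos: [531.6, -111.9, 199.5]
tcp_rot: [179.9, 0.1, 92.1]
ft_force: [0.7, 0.3, -1.0]
finger_gap: 35.9
```

Call:
servo_tool --pt "36 0 0 0 0 0 -0.145" --pt "36 0 0 0 0 0 -0.145" --pt "36 0 0 0 0 0 -0.145" --pt "36 0 0 0 0 0 -0.145" --pt "36 0 0 0 0 0 -0.145" --pt "36 0 0 0 0 0 -0.145" --pt "36 0 0 0 0 0 -0.145" --pt "36 0 0 0 0 0 -0.145" --pt "36 0 0 0 0 0 -0.145" --pt "36 0 0 0 0 0 0"

```text
time: 21.95
tool_pos: [522.6, -109.2, 178.9]
tcp_rot: [179.9, -1.4, 169.5]
ft_force: [-0.4, 0.1, -0.2]
finger_gap: 36.0
```

```bash
python3 - <<'E'
from h import *
togo([518,62,195],168.5)
E
```

```text
pos [ 522.6 -109.2  178.9] [179.9  -1.4 169.5] shift [ 36.1 167.5 -14.9] rot [ 0.002 -0.025  0.017] j6 -96.7 F [-0.4  0.1 -0.2]
```

Call:
servo_tool --pt "36 5 15 -4 0.002 -0.025 0.017" --pt "36 8 35 -4 0 0 0" --pt "36 8 35 -4 0 0 0" --pt "36 7 35 -3 0 0 0" --pt "36 4 28 -2 0 0 0" --pt "36 1 10 0 0 0 0" --pt "36 0 0 0 0 0 0" --pt "36 0 0 0 0 0 0"

```text
time: 22.75
tool_pos: [517.8, 56.4, 185.0]
tcp_rot: [-179.8, -0.9, 166.4]
ft_force: [0.5, 0.1, -1.0]
finger_gap: 35.9
```

```bash
python3 - <<'E'
from h import *
s=sense();togo([518,62,195],168.5,s)
im=snapshot('wrist');cv2.imwrite('pics/w5.png',im);np.save('pics/w5.npy',np.hstack([s['tool_pos'],s['tcp_rot']]))
c=cam('wrist',s);R=Ro.from_euler('z',-11.4,degrees=True).as_matrix()
print(proj(c,[R@[x,y,0]+[565,52.5,z] for x,y,z in((0,-28.5,38),(0,0,39),(0,35,43),(-29,0,43),(0,0,139))]).round(0).tolist())
u,v=proj(c,[[565,52.5,39]])[0];print(u,v)
u=int(np.clip(u,100,460));v=int(np.clip(v,75,345))
cv2.imwrite('pics/w5c.png',cv2.resize(im[v-75:v+75,u-100:u+100],None,fx=4,fy=4,interpolation=cv2.INTER_CUBIC));print('off',u-100,v-75)
E
```

```text
pos [517.8  56.4 185. ] [-179.8   -0.9  166.4] shift [  1.3   5.4 -10. ] rot [-0.003 -0.015 -0.036] j6 -75.9 F [ 0.5  0.1 -1. ]
[[255.0, 257.0], [290.0, 256.0], [333.0, 257.0], [289.0, 224.0], [294.0, 324.0]]
289.7753695139203 256.1615606548298
off 189 181
```

View pics/w5c.png

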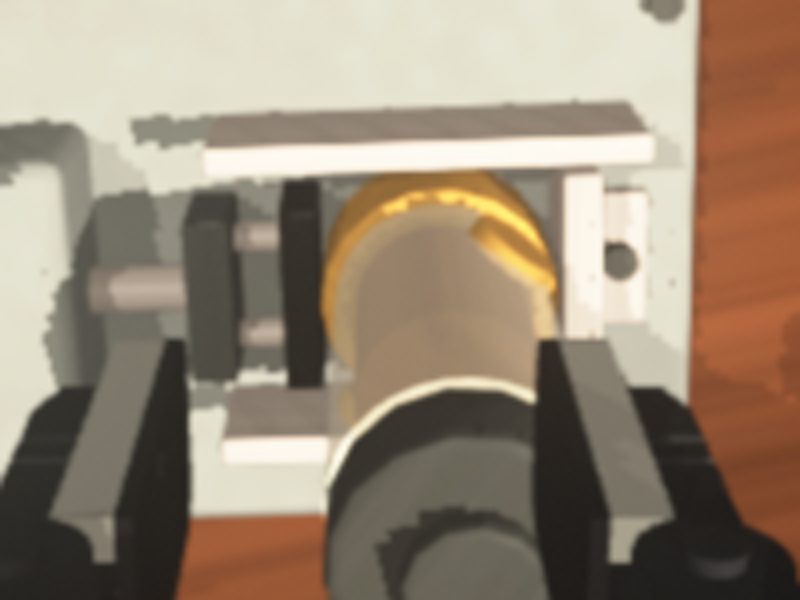

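The side view shows the foot (columns 322–557) touching both the jaw face (~320) and the stop (~562), and the spring gap between carriage (~238) and jaw back (281). Comparing that gap with the one before turning gives the spring compression, so I'll sample it along the axis in both pictures.

```bash
cat > prof.py <<'E'
from h import *
R=Ro.from_euler('z',-11.4,degrees=True).as_matrix()
def prof(img,npy,sc,xs,z=38,y0=-75,y1=-8,pl=True):
    a=np.load(npy);s=dict(tool_pos=a[:3],tcp_rot=a[3:]);c=cam('wrist',s)
    im=cv2.imread(img,0);ys=np.arange(y0,y1,.5);acc=0
    for x in xs:
        q=proj(c,[R@[x,y,0]+[565,52.5,z] for y in ys])
        q=(q+.5)*sc-.5
        acc=acc+cv2.remap(im,q[:,0].astype(np.float32)[None],q[:,1].astype(np.float32)[None],cv2.INTER_LINEAR)[0].astype(float)
    acc/=len(xs);g=np.gradient(acc,.5)
    pk=[(round(float(ys[i]),1),round(float(g[i]),0)) for i in range(1,len(g)-1) if abs(g[i])>=12 and abs(g[i])>=abs(g[i-1]) and abs(g[i])>abs(g[i+1])]
    print(img,xs,pk)
    if pl: print(acc[::2].astype(int).tolist())
E
python3 - <<'E'
from prof import *
for xs in((-4,-2,0,2,4),(14,15,16),(-16,-15,-14)):
    prof('pics/w2.png','pics/w2.npy',800/560,xs);prof('pics/w5.png','pics/w5.npy',1,xs)
E
```

```text
pics/w2.png (-4, -2, 0, 2, 4) [(-67.5, -23.0), (-64.0, 23.0), (-60.0, -26.0), (-48.5, -15.0), (-45.0, 16.0), (-36.0, -27.0), (-26.5, 75.0), (-16.5, 12.0)]
[141, 146, 151, 158, 167, 173, 174, 161, 138, 126, 123, 138, 158, 155, 139, 113, 91, 82, 88, 88, 88, 87, 87, 88, 88, 90, 86, 72, 69, 67, 78, 90, 90, 90, 90, 91, 91, 91, 89, 64, 47, 49, 49, 50, 50, 50, 50, 46, 62, 137, 171, 171, 171, 171, 170, 171, 171, 171, 178, 191, 197, 197, 197, 197, 197, 197, 197]
pics/w5.png (-4, -2, 0, 2, 4) [(-73.0, -30.0), (-69.0, -14.0), (-45.5, -35.0), (-33.5, 23.0), (-25.5, -34.0), (-17.0, 47.0)]
[211, 191, 163, 134, 120, 111, 98, 87, 84, 88, 99, 106, 110, 115, 121, 130, 135, 135, 135, 135, 135, 135, 135, 137, 143, 148, 149, 149, 148, 136, 101, 80, 77, 77, 77, 76, 76, 76, 75, 68, 60, 72, 96, 107, 111, 114, 115, 115, 114, 101, 66, 48, 47, 47, 47, 47, 46, 53, 95, 133, 144, 148, 149, 148, 143, 137, 132]
pics/w2.png (14, 15, 16) [(-67.5, -21.0), (-63.0, -16.0), (-60.5, 28.0), (-58.5, -34.0), (-36.5, -27.0), (-26.5, 76.0)]
[164, 164, 165, 166, 169, 172, 173, 159, 138, 126, 123, 121, 108, 96, 107, 134, 128, 94
[... 949 characters left out ...]
88, 88, 89, 88, 87, 88, 89, 91, 86, 76, 97, 111, 118, 124, 127, 130, 117, 106, 105, 106, 107, 80, 54, 54, 55, 56, 56, 56, 55, 50, 61, 131, 172, 172, 172, 176, 183, 185, 191, 195, 195, 196, 197, 197, 196, 196, 196, 196, 197]
pics/w5.png (-16, -15, -14) [(-68.5, -34.0), (-62.5, 12.0), (-50.5, 16.0), (-45.0, -32.0), (-34.5, 36.0), (-31.0, 20.0), (-25.0, -65.0), (-16.5, 30.0), (-12.5, 15.0)]
[225, 225, 223, 221, 217, 208, 183, 149, 118, 94, 86, 86, 93, 105, 110, 110, 110, 110, 109, 109, 109, 109, 110, 110, 119, 135, 140, 140, 140, 133, 102, 83, 80, 80, 79, 78, 78, 78, 78, 73, 84, 120, 132, 137, 157, 170, 172, 172, 171, 152, 89, 52, 50, 50, 50, 50, 50, 49, 63, 93, 95, 95, 108, 123, 136, 145, 151]
```

Evidence so far: the gap shrank by about 1.2–2.1 mm (3–5 N), and the feeder has been still since ≤1.17 rad (≥5 N). Knob-angle dead reckoning gives up to 9 N. Adding ~0.15 rad (+4 N) lands in 7–13 N for any of these. Going back to the knob.

Call:
servo_tool --pt "36 0 -15 -3 0 -0.015 0.1" --pt "36 -3 -35 -3 0 0 0" --pt "36 -4 -35 -3 0 0 0" --pt "36 -4 -35 0 0 0 0" --pt "36 -4 -30 0 0 0 0" --pt "36 0 -10 0 0 0 0" --pt "36 0 0 0 0 0 0.14" --pt "36 0 0 0 0 0 0.14" --pt "36 0 0 0 0 0 0.14" --pt "36 0 0 0 0 0 0.14"

```text
time: 23.8
tool_pos: [474.4, -116.5, 192.4]
tcp_rot: [-179.6, 0.1, 126.1]
ft_force: [-0.8, 0.7, 0.7]
finger_gap: 35.5
```

Call:
servo_tool --pt "36 0 0 0 0 0 0.14" --pt "36 0 0 0 0 0 0.14" --pt "36 0 0 0 0 0 0.14" --pt "36 0 0 0 0 0 0.1" --pt "36 0 0 0 0 0 0.05" --pt "36 0 0 0 0 0 0"

```text
time: 24.4
tool_pos: [472.8, -118.9, 191.0]
tcp_rot: [-179.7, 0.2, 91.2]
ft_force: [-0.8, -0.2, 0.1]
finger_gap: 36.0
```

```bash
python3 - <<'E'
from h import *
togo([531.8,-112.7,110],91.5)
E
```

```text
pos [ 472.8 -118.9  191. ] [-179.7    0.2   91.2] shift [ 5.3 59.6 80.6] rot [-0.006  0.004 -0.006] j6 -21.0 F [-0.8 -0.2  0.1]
```

Call:
servo_tool --pt "36 2 15 10 -0.006 0.004 -0.006" --pt "36 2 20 20 0 0 0" --pt "36 1 15 20 0 0 0" --pt "36 0 5 15 0 0 0" --pt "36 0 0 0 0 0 0" --pt "36 0 0 0 0 0 0"

```text
time: 25.0
tool_pos: [528.8, -114.3, 124.4]
tcp_rot: [179.9, 0.0, 91.7]
ft_force: [0.4, -0.3, 0.2]
finger_gap: 36.1
```

```bash
python3 - <<'E'
from h import *
togo([531.8,-112.7,90],91.5)
E
```

```text
pos [ 528.8 -114.3  124.4] [179.9   0.   91.7] shift [ 1.5  3.  34.4] rot [0.001 0.    0.004] j6 -19.3 F [ 0.4 -0.3  0.2]
```

Call:
servo_tool --pt "36 1 2 10 0 0 0" --pt "36 0.5 1 14 0 0 0" --pt "36 0 0 10 0 0 0" --pt "36 0 0 0 0 0 0" --pt "36 0 0 0 0 0 0"

```text
time: 25.5
tool_pos: [531.6, -113.2, 89.5]
tcp_rot: [179.8, 0.1, 91.7]
ft_force: [0.3, -0.1, -0.4]
finger_gap: 36.0
```

```bash
python3 - <<'E'
from h import *
s=sense();togo([531.8,-112.7,29.5],91.5,s);im=snapshot('wrist');cv2.imwrite('pics/w6.png',im)
c=cam('wrist',s);g=cv2.cvtColor(im,cv2.COLOR_BGR2GRAY)
th=np.radians(np.arange(0,360,2));A=np.array([531.8,-112.7])
# dark bar: principal axis of dark pixels on the z=60 plane within 21 mm
pts=[];N=np.arange(-22,22.1,.5)
G=np.array([[A[0]+x,A[1]+y,60] for x in N for y in N if x*x+y*y<22**2])
q=proj(c,G).astype(np.float32);v=cv2.remap(g,q[:,0][None],q[:,1][None],cv2.INTER_LINEAR)[0].astype(int)
for l in(40,60):
    P=G[v<l][:,:2]-A;w,V=np.linalg.eigh(np.cov(P.T));print(l,len(P)*.25,P.mean(0),np.sqrt(w),'axis deg',np.degrees(np.arctan2(V[1,1],V[0,1])))
B=G[(v>150)][:,:2]-A
n=np.linalg.norm(B,axis=1);B=B[n<20];print('bright',len(B),B.mean(0) if len(B) else '',np.degrees(np.arctan2(*B.mean(0)[::-1])) if len(B) else '')
print('expect bar axis',91.5-90, 'mark dir ~',91.5+90)
E
```

```text
pos [ 531.6 -113.2   89.5] [1.798e+02 1.000e-01 9.170e+01] shift [ 0.6  0.  60. ] rot [0.003 0.001 0.004] j6 -19.1 F [ 0.3 -0.1 -0.4]
40 129.75 [-1.88921002 12.6300578 ] [5.71161153 8.44673207] axis deg 78.11068643068349
60 636.25 [-1.06090373  3.69607073] [ 5.71346499 11.44453904] axis deg 90.66829656164181
bright 2118 [ 1.98937677 -1.5769594 ] -38.403516301584254
expect bar axis 1.5 mark dir ~ 181.5
```

The knob bar reads ~91°, so the angle is indeed ~1.35 rad. With the gap method, F ≈ 5 N now and contact was near 1.17 rad, which agrees with the flat effort and the still feeder. I'll regrip and turn ~0.18 rad further, to ~1.53.

Call:
servo_tool --pt "36 0.5 0 5 0.003 0 0.004" --pt "36 0 0 12 0 0 0" --pt "36 0 0 12 0 0 0" --pt "36 0 0 6 0 0 0" --pt "36 0 0 0 0 0 0"

```text
time: 26.05
tool_pos: [531.9, -112.8, 52.0]
tcp_rot: [180.0, 0.1, 91.5]
ft_force: [-0.2, -1.1, 0.4]
finger_gap: 36.2
```

```bash
python3 - <<'E'
from h import *
togo([531.8,-112.7,29.5],91.5)
E
```

```text
pos [ 531.9 -112.8   52. ] [1.80e+02 1.00e-01 9.15e+01] shift [ 0.2 -0.1 22.5] rot [ 0.001  0.002 -0.001] j6 -18.8 F [-0.2 -1.1  0.4]
```

Call:
servo_tool --pt "36 0.2 0 5 0 0.002 0" --pt "36 0 0 8 0 0 0" --pt "36 0 0 6 0 0 0" --pt "36 0 0 2 0 0 0" --pt "36 0 0 0 0 0 0"

```text
time: 26.55
tool_pos: [531.8, -112.6, 28.9]
tcp_rot: [180.0, -0.0, 91.5]
ft_force: [1.4, -0.2, 0.3]
finger_gap: 35.9
```

Call:
servo_tool --pt "25 0 0 0 0 0 0" --pt "16 0 0 0 0 0 0" --pt "10 0 0 0 0 0 0" --pt "8 0 0 0 0 0 0" --pt "8 0 0 0 0 0 0" --pt "8 0 0 0 0 0 0" --force 40

```text
time: 27.15
tool_pos: [531.9, -112.7, 29.4]
tcp_rot: [180.0, -0.0, 91.5]
ft_force: [-1.4, -0.7, -1.3]
finger_gap: 13.5
```

```bash
python3 r.py
```

```text
pos [ 531.9 -112.7   29.4] [180.   -0.   91.5] shift [-0.  -0.1 -0.1] rot [ 0.    -0.001 -0.   ] j6 -18.9 F [-1.4 -0.7 -1.3]
turned 1.345 Mz [-0.038  0.036 -0.067] eff6 -0.03 qd6 0.12 t 27.15
```

Call:
servo_tool --pt "8 0 0 0 0 0 0.06"

```text
time: 27.25
tool_pos: [531.9, -112.7, 29.4]
tcp_rot: [180.0, -0.0, 88.0]
ft_force: [-0.5, 0.2, 0.1]
finger_gap: 13.7
```

```bash
python3 r.py|tail -1
```

```text
turned 1.405 Mz [-0.     0.07   0.274] eff6 -1.931 qd6 37.15 t 27.25
```

Call:
servo_tool --pt "8 0 0 0 0 0 0.06"

```text
time: 27.35
tool_pos: [531.9, -112.7, 29.3]
tcp_rot: [180.0, -0.0, 84.5]
ft_force: [-0.8, 0.0, -1.3]
finger_gap: 13.5
```

```bash
python3 r.py|tail -1
```

```text
turned 1.466 Mz [-0.017  0.     0.353] eff6 -1.042 qd6 34.29 t 27.35
```

Mz has risen by ~0.08 N m on average, which fits F ≈ 8 N. One last small step.

Call:
servo_tool --pt "8 0 0 0 0 0 0.055"

```text
time: 27.45
tool_pos: [531.9, -112.7, 29.3]
tcp_rot: [180.0, -0.0, 81.2]
ft_force: [-0.6, -0.6, -1.3]
finger_gap: 13.4
```

```bash
python3 r.py|tail -1
```

```text
turned 1.523 Mz [ 0.006 -0.02   0.288] eff6 -0.819 qd6 32.24 t 27.45
```

Call:
servo_tool --pt "8 0 0 0 0 0 0" --pt "8 0 0 0 0 0 0"

```text
time: 27.65
tool_pos: [531.9, -112.6, 29.4]
tcp_rot: [180.0, -0.0, 81.3]
ft_force: [-1.0, -0.3, -1.3]
finger_gap: 13.4
```

```bash
python3 r.py
```

```text
pos [ 531.9 -112.6   29.4] [180.   -0.   81.3] shift [-0.1 -0.1 -0.1] rot [ 0. -0. -0.] j6 -8.6 F [-1.  -0.3 -1.3]
turned 1.523 Mz [-0.011  0.051 -0.071] eff6 0.075 qd6 0.39 t 27.65
```

Let go and check from the side again.

Call:
servo_tool --pt "25 0 0 0 0 0 0" --pt "36 0 0 0 0 0 0" --pt "36 0 0 0 0 0 0" --pt "36 0 0 -10 0 0 0" --pt "36 0 0 -25 0 0 0" --pt "36 0 0 -40 0 0 0" --pt "36 0 0 -45 0 0 0" --pt "36 0 0 -30 0 0 0" --pt "36 0 0 -10 0 0 0" --pt "36 0 0 0 0 0 0"

```text
time: 28.65
tool_pos: [531.6, -112.5, 198.9]
tcp_rot: [179.9, -0.0, 81.5]
ft_force: [0.1, -0.8, -1.2]
finger_gap: 36.2
```

Call:
servo_tool --pt "36 0 0 0 0 0 -0.148" --pt "36 0 0 0 0 0 -0.148" --pt "36 0 0 0 0 0 -0.148" --pt "36 0 0 0 0 0 -0.148" --pt "36 0 0 0 0 0 -0.148" --pt "36 0 0 0 0 0 -0.148" --pt "36 0 0 0 0 0 -0.148" --pt "36 0 0 0 0 0 -0.148" --pt "36 0 0 0 0 0 -0.148" --pt "36 0 0 0 0 0 -0.1"

```text
time: 29.65
tool_pos: [522.6, -109.7, 178.1]
tcp_rot: [179.9, -1.4, 165.1]
ft_force: [0.7, 0.3, -0.5]
finger_gap: 36.0
```

```bash
python3 - <<'E'
from h import *
togo([518,57,185],167.5)
E
```

```text
pos [ 522.6 -109.7  178.1] [179.9  -1.4 165.1] shift [ 47.5 160.   -5.5] rot [ 0.002 -0.024 -0.042] j6 -92.5 F [ 0.7  0.3 -0.5]
```

Call:
servo_tool --pt "36 6 15 -2 0.002 -0.024 -0.03" --pt "36 10 35 -2 0 0 0" --pt "36 10 35 -2 0 0 0" --pt "36 8 35 -2 0 0 0" --pt "36 5 25 0 0 0 0" --pt "36 1 8 0 0 0 0" --pt "36 0 0 0 0 0 0" --pt "36 0 0 0 0 0 0"

```text
time: 30.45
tool_pos: [509.6, 52.8, 169.3]
tcp_rot: [-179.8, -1.3, 167.0]
ft_force: [-0.7, -0.5, -0.6]
finger_gap: 35.9
```

```bash
python3 - <<'E'
from prof import *
s=sense();togo([518,57,185],167.5,s)
im=snapshot('wrist');cv2.imwrite('pics/w7.png',im);np.save('pics/w7.npy',np.hstack([s['tool_pos'],s['tcp_rot']]))
for xs in((-4,-2,0,2,4),(14,15,16),(-16,-15,-14)):
    prof('pics/w5.png','pics/w5.npy',1,xs,pl=False);prof('pics/w7.png','pics/w7.npy',1,xs)
c=cam('wrist',s);u,v=proj(c,[[565,52.5,39]])[0]
u=int(np.clip(u,100,460));v=int(np.clip(v,75,345))
cv2.imwrite('pics/w7c.png',cv2.resize(im[v-75:v+75,u-100:u+100],None,fx=4,fy=4,interpolation=cv2.INTER_CUBIC));print('off',u-100,v-75)
E
```

```text
pos [509.6  52.8 169.3] [-179.8   -1.3  167. ] shift [ -6.8   5.9 -15.9] rot [-0.004 -0.023 -0.008] j6 -76.9 F [-0.7 -0.5 -0.6]
pics/w5.png (-4, -2, 0, 2, 4) [(-73.0, -30.0), (-69.0, -13.0), (-45.5, -35.0), (-33.5, 23.0), (-25.5, -35.0), (-17.0, 47.0)]
pics/w7.png (-4, -2, 0, 2, 4) [(-72.5, -26.0), (-66.0, 16.0), (-55.5, -21.0), (-48.5, 54.0), (-43.5, -37.0), (-32.0, 23.0), (-25.5, -35.0), (-17.0, 48.0)]
[180, 160, 137, 112, 96, 87, 80, 77, 87, 101, 116, 120, 119, 119, 119, 118, 118, 118, 114, 100, 79, 59, 47, 44, 43, 43, 61, 115, 143, 145, 145, 131, 94, 77, 75, 75, 75, 74, 74, 75, 73, 65, 63, 84, 103, 107, 110, 114, 114, 101, 66, 47, 46, 46, 46, 46, 46, 51, 94, 132, 141, 145, 147, 144, 141, 135, 128]
pics/w5.png (14, 15, 16) [(-74.0, -45.0), (-69.0, -13.0), (-64.5, 18.0), (-53.0, -37.0), (-46.5, 38.0), (-44.5, -22.0), (-35.5, 50.0), (-29.5, -23.0), (-25.0, -72.0), (-17.5, 75.0), (-11.0, -13.0)]
pics/w7.png (14, 15, 16) [(-72.0, 30.0), (-60.0, -35.0), (-49.0, 85.0), (-43.0, -70.0), (-33.5, 62.0), (-30.0, -15.0), (-27.5, 14.0), (-25.0, -87.0), (-17.5, 72.0), (-15.0, -19.0), (-10.0, -1
[... 296 characters left out ...]
149, 135, 127]
pics/w5.png (-16, -15, -14) [(-68.5, -34.0), (-62.5, 12.0), (-50.5, 16.0), (-45.0, -32.0), (-34.5, 36.0), (-31.0, 20.0), (-25.0, -65.0), (-17.0, 29.0), (-12.5, 15.0)]
pics/w7.png (-16, -15, -14) [(-68.5, -33.0), (-66.5, -29.0), (-63.0, 13.0), (-51.0, 16.0), (-43.5, -30.0), (-32.5, 33.0), (-29.0, 19.0), (-25.0, -59.0), (-17.0, 26.0), (-13.5, 12.0), (-11.5, 15.0)]
[223, 222, 221, 218, 215, 207, 181, 149, 120, 91, 84, 84, 92, 105, 108, 108, 107, 108, 108, 107, 107, 107, 107, 109, 121, 135, 137, 138, 138, 137, 137, 123, 93, 80, 79, 78, 78, 76, 77, 77, 75, 69, 87, 120, 130, 134, 153, 166, 166, 149, 91, 52, 48, 48, 49, 48, 48, 49, 68, 89, 88, 94, 106, 120, 134, 143, 147]
off 196 198
```

View pics/w7c.png

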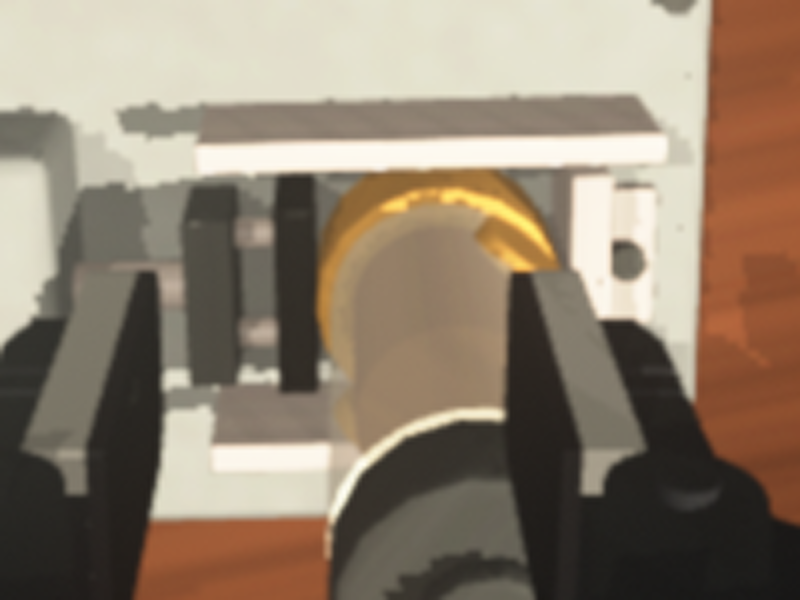

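The last side view shows the jaw (right edge ~317) and foot still touching and unmoved, with the foot against the stop (~570). The carriage is 1.7 mm closer to the jaw, so the spring is compressed about 3.4 mm, or ~8.5 N. Torque gives ~8 N and contact angle ~10 N, all inside 6–15 N. The robot is clear, so I'm handing in.

```bash
python3 -c "
from bench import *
print(sense()['ft_force'].round(1));print(hand_in())"
```

```text
[ 0.2  0.4 -0.1]
the job is handed in; nothing more can be done
None
```

I stood the small feeder on the socket floor and let go. I set it down until the floor just carried its weight, so the contact was gentle. Then I turned the knob clockwise to about 1.52 rad in two grips inside the collar. The job was handed in at about 30.5 s of the 72 s, with the robot clear of everything; no verdict came back.

**Final clamp force:** my best estimate is 8 to 10 N:
- **Spring gap:** comparing close-ups before and after gives about 3.4 mm of compression, or roughly 8.5 N. The different edges I measured ranged from about 2 to 4.8 mm (5 to 12 N).
- **Wrist torque:** the rise while turning gives about 8 N. The readings were noisy, from 0.27 to 0.35 N m.
- **Knob angle:** it is about 0.35 rad past the estimated contact with the stop, which gives about 10 N.

**Last view:** the feeder stood upright with its foot touching both the jaw and the stop. The feeder and jaw did not move during the last turn.

**Disagreements:** the stop's position read 31.5 to 32.4 mm from the wrist camera but about 36.5 mm from the scene camera. Taking jaw travel straight from the wrist pictures would put the force near 13 N, still within limits. The top-camera tracking was unreliable, so I ignored it.

**Not measured:** I did not check afterwards that the bystanders had not moved. No unexpected contact forces showed on the way.

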